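Top up the spool carriage and hold it out at the mark

ROBOT

A 6-joint arm with a two-finger parallel gripper is mounted at the origin on the work surface; the furniture and walls round the work are solid. World frame = base frame: x ahead of the robot, y to its left, z up, the work surface at z = 0. Lengths are in m, angles in rad, forces in N, time in s.
With the tool pointing down it reaches from about 0.35 to 0.85 m from the base axis. Payload 8.1 kg.
Tool frame: the origin (TCP) lies on the centre line of the jaws, within the pads' length; the fingertips stand 25 mm ahead of it and the grasp point (between the pads) lies 6 mm ahead of it (r.finger_overhang is the distance from the TCP to the fingertips, in m); z points along the fingers, y is the line along which they close (so a half turn about z gives the same grasp; the last joint's range is limited). The gripper opens to 93 mm and grips with 3 to 60 N. Pads are 15 mm wide; open, the fingers measure 128 mm over their backs; the gripper's body (75 mm by 188 mm) begins 65 mm behind the grasp point.
Start: joints at [1.162, 0.13, 1.488, -0, 1.523, -0.085], TCP at [0.191, 0.569, 0.244] pointing down, gripper open.
Joint ranges: [-2.96, 2.96], [-0.89, 2.26], [0.02, 2.5], [-1.34, 4.48], [0, 2.73], [-2.66, 2.66]. Speed limits (rad/s): [2.39, 2.39, 2.79, 3.14, 3.14, 3.14].

INTERFACE

Orientations are given as a unit quaternion [w, x, y, z].
In Python, from cell import r, imaging, ticket gives the robot as it stands.
- The arm moves only by the tool step_arm, never from a script. Its argument "series" is a list of rows, each a list of 4 numbers: the shift along the tool's x, y, z normalised to -1 to 1, where 1 is 20 cm, then the turn about the tool's z normalised to -1 to 1, where 1 is 2 pi rad. A call has 1 to 10 rows; each row is the pose to reach, as a shift and turn from the pose commanded when the call began, along the tool's axes at that moment, turning the shorter way round; what a row does not reach only later rows make up. A row lasts 1/10 s, in which the tool goes at most 50 mm and 8.59 degrees, less where a joint would pass 70% of its speed; a pose out of reach is approached as far as the arm can. A call with a number of a shift or a turn outside -1 to 1 is refused whole. A call with a gripper value outside its range is refused whole. "claw" is the closure, from -1 (fully open) to 1 (shut), so that 0 is half open, set as the call begins (left out, the last holds). The fingers move at their own pace and stop on an object; "squeeze" is the grip in N (left out, the last holds). Time passes only in rows, so rows that repeat a pose let the fingers close. It gives the time, the measured TCP pose, the force, the opening and the grip force at its end, in the units of the state.
- r.get_obs(): the state, without advancing time (a new reading comes with each control period).
- imaging.capture(name): name is "scene" or "top" or "wrist"; returns a dict with "image" (400x640x3 uint8, blue, green, red), "camera_matrix" (3x3 intrinsics, pixels), "D" ([k1, k2, p1, p2, k3] as OpenCV has them; the pictures are not rectified), "camera_from_world" (4x4, takes a point from world to camera coordinates); the wrist camera has in their place "mount" (4x4, takes a point from camera to tool coordinates, whose origin is the TCP and whose axes are the flange's). Camera axes: x right, y down, z forward; pixel columns grow to the right and rows downward; lengths in m; the calibration is good to about 2 mm. A picture is of the moment at which its call begins: read the wrist's pose just before it. There is no depth.
- ticket.finish_job(): hands the job in; it is judged then, once.
Trained networks look in a picture, given as the dict that the camera call returned (one of the last four; its "shot" number tells which), for a name from the list of things; names that differ only in an ending like _2 or _b are one class to them, and where a whole thing is asked for, a point or a joint stands for the part that bears it (a point fixed in the world has none). Each returns a list of dicts, best first, with "confidence" (0 to 1); they miss things now and then, are a little off and sometimes report something else, mostly with a low value. They report only what shows in the picture. A call takes as long as a camera call.
- imaging.trace(picture, target): "pixels" (400x640 bool, what is visible of it) and "position" ([column, row] as shares, 0 to 1, of the picture: columns of its width, rows of its height, amid what is visible of it).
- imaging.mark_of(picture, target): "position" ([column, row] as shares, 0 to 1, of the picture: columns of its width, rows of its height: a listed point, or the origin of a listed thing).
The state is a dict: "t": time; "joints": joint angles; "joint_velocities": joint speeds; "joint_efforts": joint torques, N m; "ee_pos": TCP position; "tcp_rot": TCP orientation; "force": force on the tool from outside, world axes, zero at the start; "ft_torque": the same for the moment, N m; "width": finger opening in m; "grasp_force": force on a finger pad.
Only numpy, scipy, OpenCV 4.12 (cv2) and the standard library are available. Lean on these libraries where they do the work, as an engineer would, in place of code of your own. Each camera call takes 0.05 s, during which the arm holds its last target. There are 200 camera calls.

TASK

Take the thread spool off its wooden rest and lay it in the groove on top of the two spools in the spring-return carriage, lying the same way as they do, and let go of it. Then draw the carriage out by its bar handle until its pointer stands opposite the upright mark plate and keep it there against the spring, with the pile of three intact: finish while still holding the handle at the mark. Leave the tube rack where it stands.

Things in the scene. Friction and masses are not known exactly. Their poses are not given: they have to be found in the camera images.
- bed: Fixed dark steel bed with two steel guide rails, 180 x 116 x 21 mm, on the table. Its origin is on the table surface, under the middle of the carriage's tray when the carriage is home; the bed reaches from x = -135 to +45 mm. Its x axis runs along the slide: the carriage is drawn out along the bed's -x, roughly towards the robot, by its bar handle.
- carriage (a joint): Travel of the grey carriage along its bed, in m: 0 home (pushed in by the spring), growing as it is drawn out along the bed's -x, end stop at 0.095. The spring pulls it home with about 5 N at 0 and 120 N/m more (14 N at 0.075): it runs back if let go.
- tray (a point): Centre of the carriage tray's floor (25 mm above the table), moving with the carriage; x, y, z as the bed's. The tray is 76 x 102 mm outside and 67 x 92 mm inside; its side walls rise 20 mm and its front and rear lips 10 mm above the floor. Two thread spools lie in it side by side along x. A third one in the groove on top of them has its axis 60 mm above this floor, at y = 0.
- handle (a point): Middle of the carriage's bar handle, a steel bar 12 mm thick and 84 mm long along the bed's y, 75 mm above the table, 110 mm in front (-x) of the tray's centre. It is carried by two 8 mm arms at its ends; behind the bar, 60 mm are free to the tray's front, and below it there is free space down to the bed (rails at 21 mm above the table).
- pointer (a point): Tip of the steel pointer, a 4 mm wide finger on the left (+y) side of the tray, 40 mm above the table, moving with the carriage.
- mark: The mark: fixed upright steel plate, 16 mm wide along x, 6 mm thick, 46 mm tall, on a small foot beside the bed's left rail. Origin on the table under the plate's middle; axes as the bed's. The pointer is at the mark when it stands opposite the plate (its x in the mark's frame near 0, within the plate's width). It is 45 to 75 mm in front (-x) of the pointer's home place.
- spool_c: The third spool, on the wooden rest: white thread between black flanges, 60 mm long, flanges 45 mm and thread 40 mm in diameter, lying on its side; 35 to 65 g. Origin in the centre of one end face; its z axis is the spool's axis, pointing to the other end.
- spool_c_mid (a point): Middle of the third spool, on its axis; 32 mm above the table while it is on its rest.
- rest: Fixed wooden rest of the third spool, 36 x 58 x 18 mm, two ribs along x between which the spool lies along x; the flanges overhang it, so that both end faces are free to grasp. Origin under its centre on the table.
- spool_a_mid (a point): Middle of the left (+y) spool in the tray, same size as the third; 22 mm above the tray's floor.
- spool_b_mid (a point): Middle of the right (-y) spool in the tray, same size as the third; 22 mm above the tray's floor.
- tube_rack: Bystander: black rack of orange-capped tubes, 62 x 98 x 79 mm, loose. Origin under its centre. Leave alone.

How it is judged:
On the way, in this order (a step that is already met when the one before it is completed fails the run):
1. the third spool lies in the groove on the two others, let go, with the carriage home (x of spool_c_mid in the frame of tray between -0.015 and 0.015 m and y of spool_c_mid in the frame of tray between -0.008 and 0.008 m and z of spool_c_mid in the frame of tray between 0.053 and 0.065 m and angle between the z axis of spool_c and the x axis of tray, either way round below 0.2 rad and y of spool_a_mid in the frame of tray between 0.015 and 0.03 m and z of spool_a_mid in the frame of tray between 0.017 and 0.028 m and y of spool_b_mid in the frame of tray between -0.03 and -0.015 m and z of spool_b_mid in the frame of tray between 0.017 and 0.028 m and contact force between spool_c and the fingers below 0.1 N and contact force between spool_c and the arm below 0.1 N and value of joint carriage below 0.012 m), for 0.2 s.
2. the carriage is drawn out to the mark with the pile on it (x of spool_c_mid in the frame of tray between -0.015 and 0.015 m and y of spool_c_mid in the frame of tray between -0.008 and 0.008 m and z of spool_c_mid in the frame of tray between 0.053 and 0.065 m and angle between the z axis of spool_c and the x axis of tray, either way round below 0.2 rad and y of spool_a_mid in the frame of tray between 0.015 and 0.03 m and z of spool_a_mid in the frame of tray between 0.017 and 0.028 m and y of spool_b_mid in the frame of tray between -0.03 and -0.015 m and z of spool_b_mid in the frame of tray between 0.017 and 0.028 m and contact force between spool_c and the fingers below 0.1 N and contact force between spool_c and the arm below 0.1 N and x of pointer in the frame of mark between -0.008 and 0.008 m), for 0.2 s.
At the end, for the whole second after the job is handed in: Fingers hold the carriage (over 4 N), at rest, pointer within 8 mm of the plate's middle; third spool untouched in the groove, within 15 mm along and 8 mm across of the tray centre, 53-65 mm above its floor, within 0.2 rad of parallel; the other two side by side on the floor (all of step 2 and velocity of joint carriage between -0.01 and 0.01 m/s and contact force between carriage and the fingers above 4 N); the arm keeps its last pose, push and grip.
It fails at once if the tube rack is pushed away (more than 25 mm) (distance of tube_rack from where it was at the start of the episode above 0.025 m).
It also fails if it takes over 48 s, if anything falls off the work surface, if the arm or the gripper's body presses on something with over 40 N, if the wrist force passes 120 N, or if a joint passes its speed limit or range.

## Working session

There is one attempt and no reset: what is moved stays moved. The work goes in short steps, Python scripts to look and compute and a tool call to move; the robot and the scene stay as the last step left them, time stands still between calls to the robot, and variables do not carry over. Pictures are saved under pics/ and viewed, at most 10 in all, crops included, and the job is handed in when it is done.

Besides the shell and the picture viewer there is one more tool, called after "Request:" as name([rows], argument=value, ...), one row to a line, values as JSON. step_arm: Moves the arm, as the interface text tells. Its arguments: {"type":"object","properties":{"series":{"type":"array"},"claw":{"type":"number"},"squeeze":{"type":"number"}},"required":["series"]}

```bash
ls; mkdir -p pics; cat > h.py <<'E'
import numpy as np, cv2
from scipy.spatial.transform import Rotation as R
from cell import r, imaging, ticket
def shot(n):
    o=r.get_obs(); p=imaging.capture(n)
    if n=='wrist':
        q=o['tcp_rot']; T=np.eye(4); T[:3,:3]=R.from_quat([q[1],q[2],q[3],q[0]]).as_matrix(); T[:3,3]=o['ee_pos']
        p['_W']=np.linalg.inv(T@np.array(p['mount']))
    else: p['_W']=np.array(p['camera_from_world'])
    return p
def ray(p,pos):
    uv=np.array(pos)*[640,400]
    n=cv2.undistortPoints(uv.reshape(1,1,2).astype(float),np.array(p['camera_matrix']),np.array(p['D'])).ravel()
    W=p['_W']; d=W[:3,:3].T@np.array([*n,1]); return -W[:3,:3].T@W[:3,3], d/np.linalg.norm(d)
def atz(p,pos,z):
    c,d=ray(p,pos); return c+d*(z-c[2])/d[2]
def tri(rs):
    A=0;b=0
    for c,d in rs:
        M=np.eye(3)-np.outer(d,d); A=A+M; b=b+M@c
    x=np.linalg.solve(A,b); return x,[round(float(np.linalg.norm((np.eye(3)-np.outer(d,d))@(x-c)))*1e3,1) for c,d in rs]
E
python3 - <<'E'
from h import *
np.set_printoptions(precision=4,suppress=True)
o=r.get_obs(); print(o)
names=['bed','tray','handle','pointer','mark','spool_c','spool_c_mid','rest','spool_a_mid','spool_b_mid','tube_rack']
P={n:shot(n) for n in ['scene','top','wrist']}
for k,p in P.items(): cv2.imwrite(f'pics/{k}0.png',p['image'])
for n in names:
    L=[]
    for k,p in P.items():
        m=imaging.mark_of(p,n)
        print(n,k,[(np.round(np.array(a['position'])*[640,400],1),round(a['confidence'],2)) for a in m[:3]])
        if m and m[0]['confidence']>.4: L.append(ray(p,m[0]['position']))
    if len(L)>1: print('   ',*tri(L))
im=np.vstack([np.hstack([cv2.resize(P[a]['image'],(400,250)) for a in ('scene','top')]),cv2.resize(P['wrist']['image'],(800,500))[:350]])
cv2.imwrite('pics/all0.png',im)
E
```

```text
pics
{'t': 0.0, 'joints': array([ 1.1616,  0.1311,  1.4893, -0.    ,  1.523 , -0.0854]), 'joint_velocities': array([ 0.0018, -0.001 ,  0.001 ,  0.0002, -0.0001,  0.0003]), 'joint_efforts': array([  0.0007, -55.9826, -49.1769,   0.0773,   0.0348,  -0.0001]), 'ee_pos': array([0.1907, 0.5683, 0.2426]), 'tcp_rot': array([-0.0002,  0.1612,  0.9869, -0.0009]), 'force': array([ 0.0577,  0.7068, -0.1734]), 'ft_torque': array([ 0.017 ,  0.0515, -0.009 ]), 'grasp_force': 0.0, 'width': 0.09286756623307296}
bed scene [(array([295.8, 200.6]), 0.67), (array([203.9, 199.4]), 0.55)]
bed top [(array([288.6, 170.8]), 0.88), (array([296.2, 169.6]), 0.49)]
bed wrist []
    [0.6085 0.0806 0.0046] [3.7, 3.7]
tray scene [(array([298. , 192.9]), 0.57)]
tray top [(array([287.1, 167.5]), 0.91)]
tray wrist []
    [0.6139 0.0801 0.0264] [0.3, 0.3]
handle scene [(array([262.5, 194.1]), 0.9)]
handle top [(array([272.5, 211.4]), 0.58), (array([256. , 186.2]), 0.24)]
handle wrist []
    [0.5013 0.1109 0.0921] [4.1, 4.1]
pointer scene [(array([275.3, 178.7]), 0.72)]
pointer top [(array([257.3, 164.1]), 0.76)]
pointe
[... 390 characters left out ...]
c_mid top [(array([198.2, 223.4]), 0.67)]
spool_c_mid wrist []
rest scene [(array([209.3, 209.7]), 0.61)]
rest top [(array([207.5, 224.9]), 0.68)]
rest wrist []
    [ 0.4809  0.271  -0.0014] [2.8, 2.8]
spool_a_mid scene [(array([289.3, 183.6]), 0.63)]
spool_a_mid top [(array([275.4, 165.9]), 0.92), (array([205.8, 223.1]), 0.74)]
spool_a_mid wrist []
    [0.6134 0.1054 0.049 ] [0.0, 0.0]
spool_b_mid scene [(array([303.6, 191.3]), 0.69)]
spool_b_mid top [(array([297.5, 171.1]), 0.74)]
spool_b_mid wrist []
    [0.6006 0.0554 0.0496] [0.8, 0.8]
tube_rack scene [(array([412.1, 284.6]), 0.87)]
tube_rack top [(array([443.6, 227.3]), 0.63)]
tube_rack wrist []
    [ 0.4737 -0.2846 -0.0064] [4.2, 4.2]
```

View pics/all0.png

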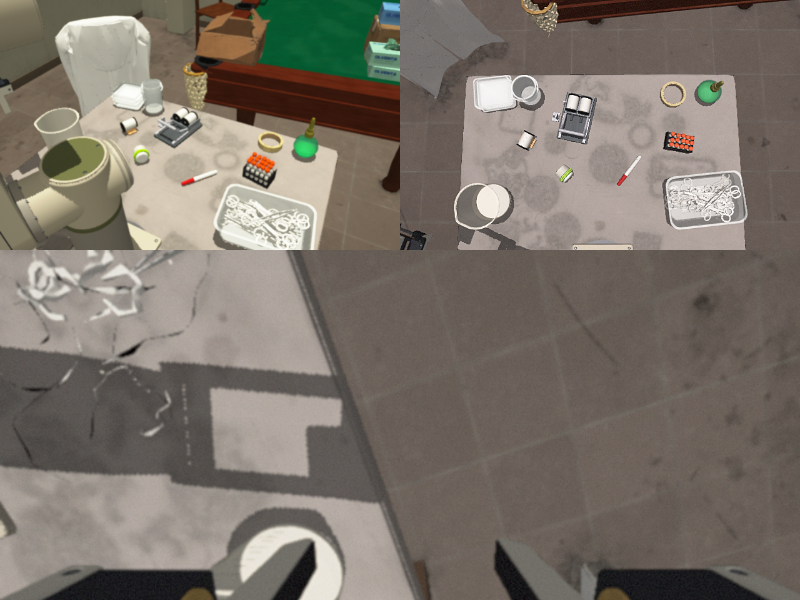

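The top view shows the rest and spool at about (197, 225) px and the carriage at (287, 168) px, with a yaw near -14°. The wrist camera isn't looking at the work yet.

```bash
cat >> h.py <<'E'
def yaw(o): # yaw of tool y in deg
    q=o['tcp_rot']; M=R.from_quat([q[1],q[2],q[3],q[0]]).as_matrix(); return np.degrees(np.arctan2(M[1,1],M[0,1])),M
def goto(t,yt=None):
    o=r.get_obs(); y,M=yaw(o); s=M.T@(np.array(t)-o['ee_pos'])/0.2
    dy=0 if yt is None else (yt-y+180)%360-180
    print('row',np.round(s,3),'turn',round(-dy/360,4),'yaw now',round(y,1))
E
python3 - <<'E'
from h import *
np.set_printoptions(precision=4,suppress=True)
p=shot('wrist'); print(np.array(p['mount'])); print(atz(p,[.5,.5],0.03),atz(p,[.5,.05],0.03),atz(p,[.5,.95],.03))
goto([.42,.27,.25],-29)
E
```

```text
[[ 0.0007 -0.9639 -0.2661  0.073 ]
 [ 1.      0.0007  0.0003 -0.001 ]
 [-0.0001 -0.2661  0.9639 -0.1409]
 [ 0.      0.      0.      1.    ]]
[0.2101 0.5561 0.03  ] [0.0104 0.6238 0.03  ] [0.4976 0.4587 0.03  ]
row [-1.561 -1.052 -0.032] turn 0.279 yaw now 71.4
```

Request:
step_arm([
  [-1,-0.6,-0.07,0],
  [-1,-0.6,-0.07,0.05],
  [-1,-0.6,-0.07,0.07],
  [-1,-0.6,-0.07,0.1],
  [-1,-0.6,-0.07,0.12],
  [-1,-0.6,-0.07,0.12],
])

```text
t: 2.45
ee_pos: [0.3451, 0.3885, 0.2583]
tcp_rot: [0.001, 0.516, 0.857, 0.0]
force: [-0.5, 0.3, 0.5]
width: 0.0932
grasp_force: 0.0
```

```bash
python3 - <<'E'
from h import *
goto([.5,.2,.27],-14)
E
```

```text
row [-1.195  0.244 -0.057] turn 0.1163 yaw now 27.9
```

Request:
step_arm([
  [-1,0.2,-0.06,0.11],
  [-1,0.2,-0.06,0.11],
  [-1,0.2,-0.06,0.11],
  [-1,0.2,-0.06,0.11],
  [-1,0.2,-0.06,0.11],
  [-1,0.2,-0.06,0.11],
  [-1,0.2,-0.06,0.11],
])

```text
t: 3.15
ee_pos: [0.4726, 0.235, 0.2696]
tcp_rot: [-0.0, 0.771, 0.636, -0.0]
force: [-0.6, -0.1, 1.0]
width: 0.0929
grasp_force: 0.0
```

```bash
python3 - <<'E'
from h import *
np.set_printoptions(precision=4,suppress=True)
p=shot('wrist'); cv2.imwrite('pics/w1.png',p['image']); o=r.get_obs(); print(o['t'],o['ee_pos'],yaw(o)[0])
Z=dict(spool_c=.032,spool_c_mid=.032,rest=0,tray=.025,spool_a_mid=.047,spool_b_mid=.047,handle=.075,pointer=.04,mark=0)
for n,z in Z.items():
    for a in imaging.mark_of(p,n)[:2]: print(n,np.round(np.array(a['position'])*[640,400],1),round(a['confidence'],2),atz(p,a['position'],z))
E
```

```text
3.2 [0.4723 0.2354 0.2696] -10.920036269953837
spool_c [303.7 142.1] 0.75 [0.4563 0.2906 0.032 ]
spool_c_mid [321.6 148.4] 0.83 [0.4784 0.2778 0.032 ]
spool_a_mid [436.4 252.1] 0.97 [0.613  0.1033 0.047 ]
handle [363.5 272.7] 0.86 [0.5034 0.1072 0.075 ]
pointer [444.6 224.3] 0.94 [0.6305 0.1406 0.04  ]
mark [395.4 206.5] 0.6 [0.573  0.1667 0.    ]
```

View pics/w1.png

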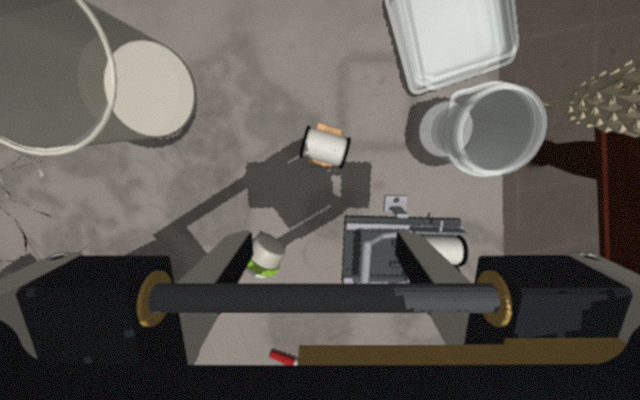

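The wrist picture shows the spool at (326, 146), the mark foot at (397, 207) and the handle at (364, 270), partly behind a finger. I'll move closer over the spool.

```bash
python3 - <<'E'
from h import *
goto([.463,.252,.16],-30)
E
```

```text
row [ 0.074 -0.064  0.548] turn 0.0526 yaw now -11.1
```

Request:
step_arm([
  [0.07,-0.06,0.54,0.053],
  [0.07,-0.06,0.54,0.053],
  [0.07,-0.06,0.54,0.053],
  [0.07,-0.06,0.54,0.053],
  [0.07,-0.06,0.54,0.053],
])

```text
t: 4.15
ee_pos: [0.4643, 0.2509, 0.1626]
tcp_rot: [0.0, 0.866, 0.499, 0.001]
force: [-0.1, -0.3, 0.3]
width: 0.0928
grasp_force: 0.0
```

```bash
cat > sp.py <<'E'
from h import *
np.set_printoptions(precision=4,suppress=True)
import sys
p=shot('wrist'); cv2.imwrite('pics/%s.png'%sys.argv[1],p['image']); o=r.get_obs(); print(o['t'],o['ee_pos'],yaw(o)[0])
z=.032
for n in ('spool_c','spool_c_mid'):
    for a in imaging.mark_of(p,n)[:2]: print(n,np.round(np.array(a['position'])*[640,400],1),round(a['confidence'],2),atz(p,a['position'],z))
t=imaging.trace(p,'spool_c')
if t:
    m=t[0]['pixels'].astype(np.uint8); c,_=cv2.findContours(m,0,2); c=max(c,key=cv2.contourArea)
    b=cv2.boxPoints(cv2.minAreaRect(c)); print(t[0]['confidence'],b)
    w=np.array([atz(p,x/[640,400],z)[:2] for x in b]); e1=w[1]-w[0]; e2=w[2]-w[1]
    for e in(e1,e2): print(np.linalg.norm(e),np.degrees(np.arctan2(e[1],e[0])))
    print('ctr',w.mean(0))
E
python3 sp.py w2
```

```text
4.2 [0.4649 0.2511 0.1634] -30.124155954111444
spool_c [294.2 172.6] 0.95 [0.454  0.2896 0.032 ]
spool_c_mid [323.1 165.1] 0.62 [0.4825 0.2816 0.032 ]
0.63 [[289.8334 146.2232]
 [356.0185 142.6776]
 [358.4338 187.7625]
 [292.2487 191.3081]]
0.06401227445080265 -27.054036899560995
0.04463484273771205 -115.17654973592249
ctr [0.4822 0.2791]
```

View pics/w2.png

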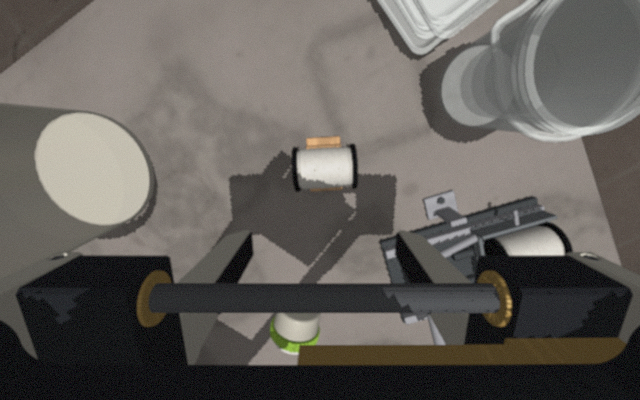

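The spool is now at (324, 166) px with its ends clear. The two views agree on its place at z ≈ 0.032, so I'll grasp it.

```bash
python3 - <<'E'
from h import *
goto([.4815,.2795,.043],-27.7)
E
```

```text
row [ 0.163 -0.001  0.603] turn -0.0069 yaw now -30.2
```

Request:
step_arm([
  [0.163,0,0.3,-0.007],
  [0.163,0,0.3,-0.007],
  [0.163,0,0.4,-0.007],
  [0.163,0,0.5,-0.007],
  [0.163,0,0.6,-0.007],
  [0.163,0,0.6,-0.007],
  [0.163,0,0.6,-0.007],
])

```text
t: 5.05
ee_pos: [0.4805, 0.279, 0.0424]
tcp_rot: [0.0, 0.856, 0.517, 0.0]
force: [1.0, -0.3, 1.2]
width: 0.0931
grasp_force: 0.0
```

Request:
step_arm([
  [0,0,0,0],
  [0,0,0,0],
  [0,0,0,0],
  [0,0,0,0],
  [0,0,0,0],
  [0,0,0,0],
  [0,0,0,0],
], claw=1, squeeze=10)

```text
t: 5.75
ee_pos: [0.4804, 0.279, 0.042]
tcp_rot: [0.0, 0.856, 0.517, 0.0]
force: [-0.4, -0.2, 4.3]
width: 0.0604
grasp_force: 10.0
```

Request:
step_arm([
  [0,0,-0.2,0],
  [0,0,-0.4,0],
  [0,0,-0.7,0],
  [0,0,-1,0],
  [0,0,-1,0],
  [0,0,-1,0],
  [0,0,-1,0],
])

```text
t: 6.45
ee_pos: [0.4799, 0.2788, 0.2408]
tcp_rot: [-0.0, 0.856, 0.517, -0.0]
force: [-0.2, -0.3, -1.3]
width: 0.0605
grasp_force: 10.0
```

```bash
python3 - <<'E'
from h import *
o=r.get_obs();print(o['width'],o['grasp_force'],o['ee_pos'])
goto([.588,-.02,.25],-14.5)
E
```

```text
0.06045700776251678 9.971960932016373 [0.47993615 0.27884918 0.24082138]
row [-1.072  1.173 -0.046] turn -0.0366 yaw now -27.7
```

Request:
step_arm([
  [-1,1,-0.05,-0.037],
  [-1,1,-0.05,-0.037],
  [-1,1,-0.05,-0.037],
  [-1,1,-0.05,-0.037],
  [-1,1,-0.05,-0.037],
  [-1,1,-0.05,-0.037],
  [-1,1,-0.05,-0.037],
  [-1,1,-0.05,-0.037],
  [-1,1,-0.05,-0.037],
  [-1,1,-0.05,-0.037],
])

```text
t: 7.45
ee_pos: [0.5637, 0.0102, 0.2506]
tcp_rot: [-0.001, 0.789, 0.614, -0.001]
force: [-0.2, -0.7, 0.1]
width: 0.0604
grasp_force: 10.0
```

```bash
cat > tr.py <<'E'
from h import *
import sys
np.set_printoptions(precision=4,suppress=True)
p=shot('wrist'); cv2.imwrite('pics/%s.png'%sys.argv[1],p['image']); o=r.get_obs(); print(o['t'],o['ee_pos'],yaw(o)[0])
Z=dict(tray=.025,spool_a_mid=.047,spool_b_mid=.047,handle=.075,pointer=.04,mark=0)
for n,z in Z.items():
    for a in imaging.mark_of(p,n)[:3]: print(n,np.round(np.array(a['position'])*[640,400],1),round(a['confidence'],2),atz(p,a['position'],z))
E
python3 tr.py w3
```

```text
7.5 [0.5639 0.0102 0.2511] -14.255249001823545
tray [348.6 114.5] 0.75 [0.6158 0.0862 0.025 ]
spool_a_mid [347.   94.8] 0.87 [0.6169 0.1079 0.047 ]
spool_b_mid [341.5 119.8] 0.63 [0.6042 0.0821 0.047 ]
spool_b_mid [349.2 137.3] 0.58 [0.6086 0.0599 0.047 ]
spool_b_mid [347.5  58.4] 0.24 [0.6262 0.1456 0.047 ]
handle [251.7 117.3] 0.96 [0.5074 0.1088 0.075 ]
pointer [346.8  59.3] 0.65 [0.6261 0.1462 0.04  ]
mark [301.2  62.4] 0.89 [ 0.5729  0.1646 -0.    ]
```

View pics/w3.png

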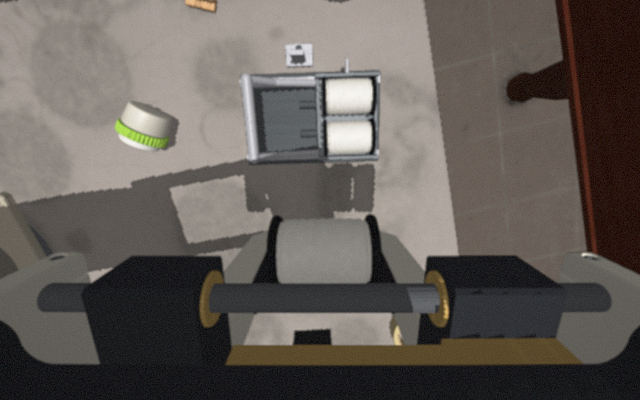

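Both tray spools are clear at (349, 96) and (350, 137), the bar handle at (250, 118), and the pointer and mark at (347, 60) and (300, 55). I'll take the masks for the tray yaw and centre.

```bash
cat > ms.py <<'E'
from h import *
np.set_printoptions(precision=4,suppress=True)
p=shot('wrist')
def rect(m,z,n):
    c,_=cv2.findContours(m.astype(np.uint8),0,2); c=max(c,key=cv2.contourArea)
    w=np.array([atz(p,x[0]/[640,400],z)[:2] for x in c],np.float32)*1000
    (cx,cy),s,a=cv2.minAreaRect(w); print(n,'ctr',round(cx/1000,4),round(cy/1000,4),np.round(s,1),'ang',round(a,1),round(a-90,1), 'px',c[:,0].min(0),c[:,0].max(0))
for t in imaging.trace(p,'spool_a_mid')[:4]:
    print(t['confidence']); rect(t['pixels'],.047,'spool')
for t in imaging.trace(p,'tray')[:1]: rect(t['pixels'],.045,'carriage')
for t in imaging.trace(p,'mark')[:1]: rect(t['pixels'],.0,'mark')
p=shot('top')
for t in imaging.trace(p,'tray')[:1]: rect(t['pixels'],.045,'carriage top')
E
python3 ms.py
```

```text
0.66
spool ctr 0.6187 0.1058 [43.2 64.2] ang 77.8 -12.2 px [320  75] [375 115]
carriage ctr 0.5695 0.0991 [112.7 160.6] ang 78.2 -11.8 px [239  59] [376 162]
mark ctr 0.5717 0.1734 [27.5 34.5] ang 79.0 -11.0 px [284  43] [311  67]
carriage top ctr 0.5028 0.0785 [13.7 36.4] ang 0.1 -89.9 px [279 211] [295 217]
```

```bash
python3 - <<'E'
from h import *
goto([.6145,.084,.125],-12)
E
```

```text
row [0.426 0.15  0.633] turn -0.0066 yaw now -14.4
```

Request:
step_arm([
  [0.426,0.15,0.2,-0.0066],
  [0.426,0.15,0.3,-0.0066],
  [0.426,0.15,0.4,-0.0066],
  [0.426,0.15,0.5,-0.0066],
  [0.426,0.15,0.6,-0.0066],
  [0.426,0.15,0.63,-0.0066],
  [0.426,0.15,0.63,-0.0066],
])

```text
t: 8.8
ee_pos: [0.6137, 0.0839, 0.1245]
tcp_rot: [-0.001, 0.777, 0.629, -0.001]
force: [0.2, -0.2, -0.8]
width: 0.0609
grasp_force: 10.0
```

```bash
python3 - <<'E'
from h import *
goto([.6145,.084,.097],-12)
p=shot('wrist'); s=shot('scene')
a=cv2.resize(s['image'][140:240,200:360],(800,500)); cv2.imwrite('pics/x.png',a)
cv2.imwrite('pics/c4.png',np.vstack([cv2.resize(p['image'][20:260,120:520],(500,300)),cv2.resize(a,(500,300))]))
E
```

```text
row [0.002 0.004 0.137] turn 0.0 yaw now -12.0
```

View pics/c4.png

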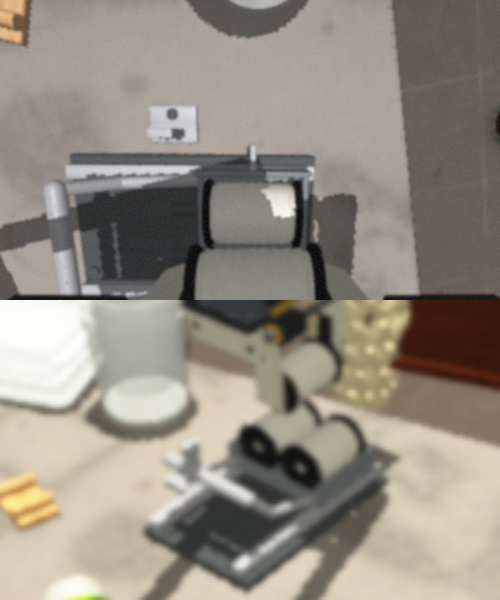

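The spool hangs over the groove, parallel to the other two, and its x centre matches spool a (both near column 253 in the crop). Lowering it.

Request:
step_arm([
  [0,0,0.06,0],
  [0,0,0.1,0],
  [0,0,0.12,0],
  [0,0,0.13,0],
  [0,0,0.135,0],
  [0,0,0.14,0],
  [0,0,0.14,0],
  [0,0,0.14,0],
])

```text
t: 9.7
ee_pos: [0.6147, 0.084, 0.0979]
tcp_rot: [0.0, 0.777, 0.629, 0.0]
force: [-0.5, -0.4, -0.9]
width: 0.0602
grasp_force: 10.0
```

Request:
step_arm([
  [0,0,0.005,0],
  [0,0,0.01,0],
  [0,0,0.01,0],
  [0,0,0.01,0],
])

```text
t: 10.1
ee_pos: [0.615, 0.0839, 0.0963]
tcp_rot: [0.0, 0.777, 0.629, 0.0]
force: [0.4, -1.1, 3.9]
width: 0.0605
grasp_force: 10.0
```

Request:
step_arm([
  [0,0,0,0],
  [0,0,0,0],
  [0,0,0,0],
  [0,0,0,0],
  [0,0,0,0],
  [0,0,0,0],
], claw=-0.7)

```text
t: 10.7
ee_pos: [0.6145, 0.084, 0.0956]
tcp_rot: [-0.0, 0.777, 0.629, -0.0]
force: [-0.7, 0.2, 0.3]
width: 0.0792
grasp_force: 0.0
```

Request:
step_arm([
  [0,0,-0.1,0],
  [0,0,-0.2,0],
  [0,0,-0.35,0],
  [0,0,-0.5,0],
  [0,0,-0.6,0],
  [0,0,-0.6,0],
])

```text
t: 11.3
ee_pos: [0.6166, 0.0841, 0.22]
tcp_rot: [0.002, 0.777, 0.629, 0.003]
force: [1.1, -0.2, 0.6]
width: 0.0789
grasp_force: 0.0
```

```bash
python3 - <<'E'
from h import *
p=shot('wrist'); s=shot('scene')
cv2.imwrite('pics/c5.png',np.vstack([cv2.resize(p['image'][0:320,60:580],(560,345)),cv2.resize(s['image'][160:230,240:340],(350,245)) if 0 else cv2.copyMakeBorder(cv2.resize(s['image'][160:230,240:340],(350,245)),0,0,0,210,0)]))
o=r.get_obs(); print(o['t'],o['ee_pos'],o['width'])
E
```

```text
11.4 [0.61465584 0.08402554 0.21555109] 0.07880883325753536
```

View pics/c5.png

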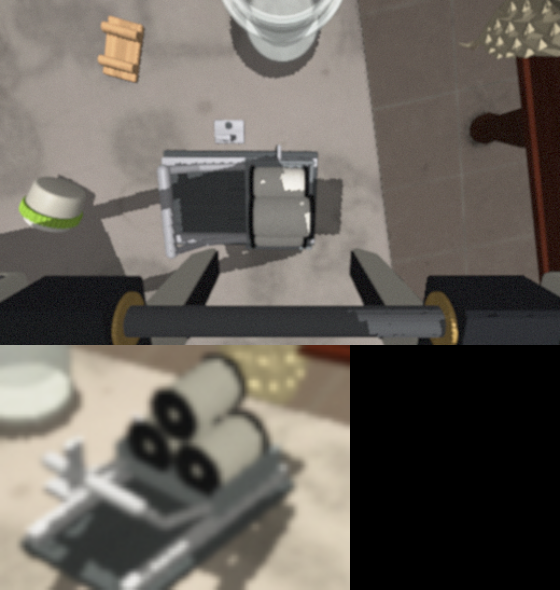

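The third spool sits in the groove: its centre is at (281, 222) in the upper crop and it tops the pyramid in the scene view. Next are the handle and the pointer-to-mark distance.

```bash
cat > hm.py <<'E'
from h import *
np.set_printoptions(precision=4,suppress=True)
u=np.array([np.cos(np.radians(-12)),np.sin(np.radians(-12))]); v=np.array([-u[1],u[0]])
o=r.get_obs(); print(o['t'],o['ee_pos'],yaw(o)[0])
for cam in ('wrist','top','scene'):
    p=shot(cam); cv2.imwrite('pics/last_%s.png'%cam,p['image'])
    for n,z in dict(handle=.075,pointer=.04,mark=0).items():
        for a in imaging.mark_of(p,n)[:2]:
            w=atz(p,a['position'],z)[:2]; d=w-[.6145,.084]
            print(cam,n,np.round(np.array(a['position'])*[640,400],1),round(a['confidence'],2),w,'bed',d@u,d@v)
E
python3 hm.py; python3 - <<'E'
from h import *
goto([.507,.107,.20],-12)
E
```

```text
11.4 [0.6147 0.084  0.2156] -11.988242959574412
wrist handle [214.4 198.3] 0.95 [0.5022 0.1067] bed -0.11458883763013901 -0.0011016244443749108
wrist pointer [320.6 134.4] 0.76 [0.625  0.1467] bed -0.0027232342755978065 0.06349953550131908
wrist mark [278.8 126.7] 0.85 [0.5753 0.1655] bed -0.055286085614223886 0.07160151495836356
top handle [274.5 211.1] 0.64 [0.5063 0.1046] bed -0.11014653878654972 -0.002397237760238889
top pointer [204.8 223.5] 0.22 [0.4823 0.2662] bed -0.16720130986458379 0.1507293759000242
top mark [253.7 182.4] 0.62 [0.5836 0.1607] bed -0.04612792157594053 0.06860526702098567
scene handle [265.8 197.3] 0.9 [0.5096 0.1128] bed -0.10854985006105647 0.006376969352453337
scene pointer [275.9 178.2] 0.75 [0.6291 0.1554] bed -0.0005713243309465564 0.07291338460508764
scene mark [262.1 205.1] 0.49 [0.5553 0.1576] bed -0.07317292468446822 0.05966281367498415
row [ 0.001 -0.55   0.078] turn 0.0 yaw now -12.0
```

Request:
step_arm([
  [0,-0.2,0,0],
  [0,-0.4,0.03,0],
  [0,-0.55,0.08,0],
  [0,-0.55,0.15,0],
  [0,-0.55,0.3,0],
  [0,-0.55,0.4,0],
  [0,-0.55,0.4,0],
], claw=0, squeeze=30)

```text
t: 12.7
ee_pos: [0.5051, 0.1064, 0.1323]
tcp_rot: [-0.001, 0.777, 0.629, -0.002]
force: [0.0, 0.5, 0.1]
width: 0.0466
grasp_force: 0.0
```

```bash
python3 hm.py; python3 - <<'E'
from h import *
goto([.506,.107,.078],-12)
p=cv2.imread('pics/last_wrist.png'); s=cv2.imread('pics/last_scene.png')
cv2.imwrite('pics/c6.png',np.vstack([p[0:320],cv2.copyMakeBorder(cv2.resize(s[160:230,240:340],(350,245)),0,0,0,290,0)]))
E
```

```text
12.7 [0.5051 0.1064 0.1323] -11.993511523879386
wrist handle [322.2 223.6] 0.91 [0.5044 0.1073] bed -0.1125015930684315 -4.4970409748806145e-05
wrist pointer [456.2 135.9] 0.66 [0.6251 0.1471] bed -0.002708356982870778 0.06395569348308378
wrist pointer [257.6  16.5] 0.49 [0.4885 0.2642] bed -0.16072716724892835 0.15009176509904154
wrist mark [382.2 125.5] 0.88 [0.5747 0.1661] bed -0.05604153599631377 0.07200915413919326
top mark [206.5 224.8] 0.57 [0.4828 0.2707] bed -0.16766780156508418 0.15520353970803613
scene handle [262.3 199.8] 0.76 [0.4975 0.1155] bed -0.12095373888290475 0.006542164331054048
scene pointer [278.1 182.2] 0.63 [0.6161 0.1412] bed -0.010332849234043658 0.056328057029374726
scene mark [261.6 204.3] 0.38 [0.5577 0.1604] bed -0.07147507117269303 0.06288447240948933
row [-0.001 -0.006  0.29 ] turn 0.0 yaw now -12.0
```

View pics/c6.png

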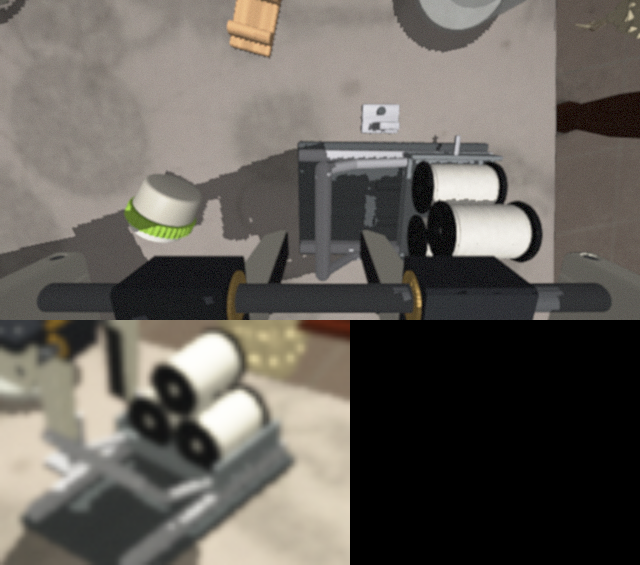

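The bar at column 322 lies midway between the fingers (columns 270 to 375). The pointer is at (457, 140) and the mark at (381, 117), so the travel is about 54 mm. I'll descend and grip.

Request:
step_arm([
  [0,0,0.1,0],
  [0,0,0.2,0],
  [0,0,0.26,0],
  [0,0,0.27,0],
  [0,0,0.27,0],
])

```text
t: 13.8
ee_pos: [0.5068, 0.1068, 0.0816]
tcp_rot: [-0.0, 0.777, 0.629, -0.0]
force: [-0.4, -0.0, 0.5]
width: 0.0463
grasp_force: 0.0
```

Request:
step_arm([
  [0,0,0,0],
  [0,0,0,0],
  [0,0,0,0],
  [0,0,0,0],
  [0,0,0,0],
  [0,0,0,0],
  [0,0,0,0],
  [0,0,0,0],
], claw=1, squeeze=35)

```text
t: 14.6
ee_pos: [0.5043, 0.1075, 0.0817]
tcp_rot: [-0.002, 0.777, 0.63, -0.002]
force: [-15.5, 2.7, 14.2]
width: 0.011
grasp_force: 35.0
```

Request:
step_arm([
  [0,-0.005,0,0],
  [0,-0.012,0,0],
  [0,-0.022,0,0],
  [0,-0.034,0,0],
  [0,-0.046,0,0],
  [0,-0.058,0,0],
  [0,-0.07,0,0],
  [0,-0.08,0,0],
  [0,-0.087,0,0],
  [0,-0.09,0,0],
])

```text
t: 15.6
ee_pos: [0.4906, 0.1105, 0.0818]
tcp_rot: [0.001, 0.777, 0.629, 0.001]
force: [7.8, -0.0, -7.3]
width: 0.0108
grasp_force: 35.0
```

Request:
step_arm([
  [0,-0.008,0,0],
  [0,-0.02,0,0],
  [0,-0.035,0,0],
  [0,-0.05,0,0],
  [0,-0.07,0,0],
  [0,-0.09,0,0],
  [0,-0.11,0,0],
  [0,-0.125,0,0],
  [0,-0.135,0,0],
  [0,-0.14,0,0],
])

```text
t: 16.6
ee_pos: [0.4637, 0.1164, 0.0819]
tcp_rot: [0.001, 0.777, 0.629, 0.002]
force: [10.9, 1.3, -10.2]
width: 0.011
grasp_force: 35.0
```

```bash
sed -i 's/(.wrist.,.top.,.scene.)/("wrist","scene")/' hm.py; python3 hm.py; python3 - <<'E'
from h import *
p=cv2.imread('pics/last_wrist.png'); s=cv2.imread('pics/last_scene.png')
cv2.imwrite('pics/c7.png',np.vstack([p[0:320],cv2.copyMakeBorder(cv2.resize(s[160:230,240:340],(350,245)),0,0,0,290,0)]))
print(r.get_obs()['force'],r.get_obs()['grasp_force'])
E
```

```text
16.6 [0.4637 0.1164 0.0819] -12.004533759441742
wrist handle [325.4 255.4] 0.85 [0.4653 0.1154] bed -0.15252092711150111 -0.0002680630048048152
wrist pointer [494.5 143.7] 0.65 [0.5865 0.1534] bed -0.04179149870038344 0.062104069685314685
wrist mark [446.8 125. ] 0.96 [0.574  0.1682] bed -0.057145573657644756 0.0739389449321224
scene handle [251.6 205.8] 0.69 [0.4666 0.1267] bed -0.15358382036011717 0.01105256276836461
scene pointer [267.4 187.4] 0.93 [0.584  0.1552] bed -0.044633382528650956 0.06333157423618718
[ 8.44385946  0.71647514 -7.93651789] 34.99178230762482
```

View pics/c7.png

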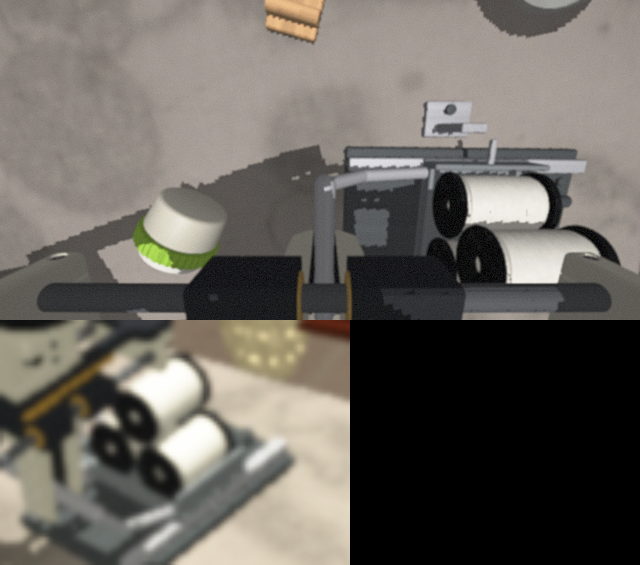

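The pile is intact and the pointer is at (493, 150). The mark's foot is at (447, 118) and the plate top spans about columns 462 to 487. I'll check the remaining travel with the plate top too.

```bash
python3 - <<'E'
from h import *
u=np.array([np.cos(np.radians(-12)),np.sin(np.radians(-12))])
p=shot('wrist'); f=lambda x,y,z: (atz(p,[x/640,y/400],z)[:2]-[.6145,.084])@u
print('plate top L,R',f(462,127,.046),f(487,127,.046),'foot',f(423,117,0),f(471,117,0),'ptr',f(493,142,.04))
g=p['image'][95:165,415:510]; cv2.imwrite('pics/c8.png',cv2.resize(g,None,fx=8,fy=8,interpolation=cv2.INTER_CUBIC))
E
```

```text
plate top L,R -0.06763724943634739 -0.05199805035669379 foot -0.07649686055533925 -0.03911579515473671 ptr -0.04312018561410305
```

View pics/c8.png

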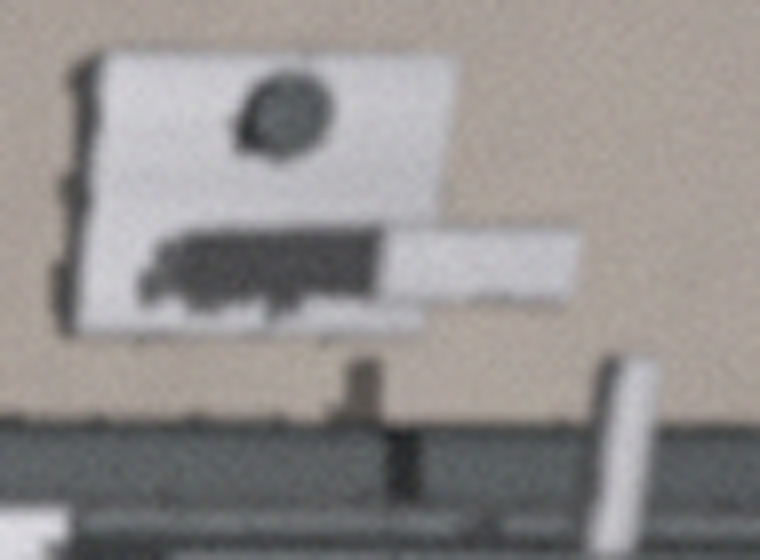

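The plate top runs from column 462 to 487 and the pointer tip is at column 494, both at similar height. About 17 mm remain.

Request:
step_arm([
  [0,-0.006,0,0],
  [0,-0.016,0,0],
  [0,-0.03,0,0],
  [0,-0.045,0,0],
  [0,-0.06,0,0],
  [0,-0.072,0,0],
  [0,-0.08,0,0],
  [0,-0.084,0,0],
  [0,-0.084,0,0],
  [0,-0.084,0,0],
])

```text
t: 18.05
ee_pos: [0.4476, 0.12, 0.0819]
tcp_rot: [0.001, 0.777, 0.629, 0.002]
force: [11.5, 2.3, -10.8]
width: 0.011
grasp_force: 35.0
```

```bash
python3 hm.py; python3 - <<'E'
from h import *
p=cv2.imread('pics/last_wrist.png'); s=cv2.imread('pics/last_scene.png')
cv2.imwrite('pics/c9.png',np.vstack([p[0:320],cv2.hconcat([cv2.resize(s[160:230,240:340],(320,225)),cv2.resize(p[95:170,430:540],(320,225))])]))
o=r.get_obs();print(o['force'],o['grasp_force'],o['joint_velocities'])
E
```

```text
18.05 [0.4476 0.12   0.0819] -12.006338820336898
wrist handle [326.  252.3] 0.77 [0.4499 0.1209] bed -0.16866648160113984 0.0018459688274500008
wrist pointer [493.  139.4] 0.94 [0.5696 0.16  ] bed -0.059698077861355975 0.06497944939918927
wrist mark [466.7 128.4] 0.95 [0.573 0.166] bed -0.05759730534009609 0.07157512579853906
scene handle [248.7 207.7] 0.84 [0.4575 0.1292] bed -0.16292457172305286 0.011554504821386848
scene pointer [261.1 189.9] 0.59 [0.5675 0.1644] bed -0.06270396545520653 0.06891684606028234
scene mark [280.3 184.2] 0.46 [0.6561 0.1594] bed 0.025019706861746666 0.08244269649698378
[ 11.29577098   1.21487156 -10.88115161] 34.990652203559875 [ 0.00052099 -0.0003056   0.00095815 -0.00091184  0.00043476 -0.00078851]
```

View pics/c9.png

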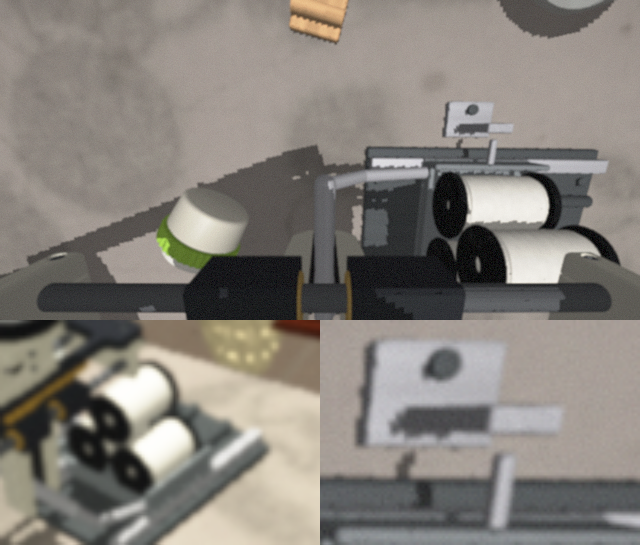

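The pointer's x is within about 2 mm of the plate's middle by both the foot and the plate top. The pile is intact and the grip is firm, so I'm handing in.

Request:
step_arm([
  [0,0,0,0],
  [0,0,0,0],
  [0,0,0,0],
  [0,0,0,0],
  [0,0,0,0],
])

```text
t: 18.95
ee_pos: [0.4476, 0.12, 0.0819]
tcp_rot: [0.001, 0.777, 0.629, 0.002]
force: [12.1, 1.3, -10.6]
width: 0.0109
grasp_force: 35.0
```

```bash
python3 -c "
from cell import ticket
print(ticket.finish_job())"
```

```text
the job is handed in; nothing more can be done
None
```

I handed the job in at about 19 s with the third spool in the groove, the pile of three intact and the gripper still holding the handle; by the camera the pointer is within about 2 mm of the mark plate's middle, but the hand-in returned no verdict.

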